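Close the oil port and hold the gearbox cover over its screw holes

TASK

Two loose covers of the green skiving machine lie on the bench. Push the round orange cap fully home in the machine's round oil port and let go of it; then take the aluminium cover by its black handle and hold it level about a centimetre above the machine's open gearbox, its three holes lined up over the three threaded holes, without ever letting the cover touch the machine. Finish while holding it there, keeping still so that I can start the screws, and leave the dye jar, the screwdriver and the screw dish alone.

Things in the scene. Friction and masses are not known exactly. Their poses are not given: they have to be found in the camera images.
- machine: Green cast gearbox, bolted down, 170 (x) x 250 (y) x 80 mm high, flat top. Origin: centre of its underside; z up; yaw within 0.3 rad. In its top an opening 80 x 70 mm with gears, centred at y -45 mm, three threaded holes around it, and a round oil port centred at y +85 mm. A feed roller reaches out to x +130 mm (57 mm high), a pulley to y +155 mm (68 mm high)
- port (a point): Centre of the mouth of the round oil port, level with the machine's top (80 mm above the bench); hole 40 mm across with a bright steel rim, 35 mm deep. Axes as the machine's
- thread0 (a point): Mouth of threaded hole 0 (8 mm, dark, in a bright steel insert 20 mm across) in the machine's top, 80 mm above the bench; axes as the machine's. With the opening's centre as zero it lies at x -60, y +36 mm
- thread1 (a point): Mouth of threaded hole 1, as hole 0, at x -60, y -36 mm from the opening's centre
- thread2 (a point): Mouth of threaded hole 2, as hole 0, at x +60, y 0 mm from the opening's centre
- cover: Loose aluminium plate, 150 (x) x 100 (y) x 6 mm, about 0.3 kg, flat on the bench, yaw within 0.7 rad; three 12 mm through holes, two at its -x end, one at +x: fits one way round. Origin: centre of the underside; z up. Black bridge handle along its x: bar 94 mm long, 14 mm wide (y), 28 to 48 mm above the underside, on two posts, 80 mm apart
- handle (a point): Centre of the handle bar, 38 mm above the cover's underside, over the plate's centre
- hole0 (a point): Centre of the cover's hole 0 at its underside, x -60, y +36 mm in the cover's frame; belongs over threaded hole 0
- hole1 (a point): Hole 1 at the underside, x -60, y -36 mm in the cover's frame; belongs over threaded hole 1
- hole2 (a point): Hole 2 at the underside, x +60, y 0 mm in the cover's frame; belongs over threaded hole 2
- cap: Loose oil cap, about 0.12 kg, standing upright on its steel spigot. From below: spigot 34 mm across and 12 mm high with a chamfered foot, orange disc 56 mm across and 6 mm thick, orange round knob 24 mm across and 30 mm high (48 mm in all). Origin: centre of the spigot's foot; z up
- cap_flange (a point): Centre of the underside of the cap's disc, 12 mm above its foot; it rests on the port's rim when the cap is fully home
- cap_knob (a point): Centre of the cap's knob, 33 mm above the cap's foot, 21 mm above the underside of the disc
- dye_jar: Bystander: closed amber jar with a white cap, 56 mm across, 85 mm high, origin under its centre
- screwdriver: Bystander: red-handled screwdriver, about 0.2 m long, lying on the bench beyond the covers, origin near its middle
- screw_dish: Bystander: small white bowl, 70 mm across, 25 mm high, beyond the covers, origin under its centre

How it is judged:
On the way, in this order (a step that is already met when the one before it is completed fails the run):
1. the round cap sits fully home in the oil port and is let go, the cover still on the bench (horizontal distance between cap_flange and port below 0.005 m and z of cap_flange in the frame of port below 0.003 m and angle between cap's own z axis and vertical below 0.08 rad and contact force between the fingers and cap below 0.1 N and height (world z) of cover below 0.03 m), for 0.2 s.
2. the cover is lifted off the bench (height (world z) of cover above 0.05 m), for 0.1 s.
At the end, for the whole second after the job is handed in: The cap is home in the port (disc within 3 mm of the rim, upright within 0.08 rad), let go. The gripper holds the cover still, touching neither machine nor cap, every hole of the cover within 4 mm sideways of its threaded hole and 4 to 20 mm above it (horizontal distance between cap_flange and port below 0.005 m and z of cap_flange in the frame of port below 0.003 m and angle between cap's own z axis and vertical below 0.08 rad and contact force between anything else and cap above 0.2 N and contact force between each of the fingers, cover and cap below 0.1 N and horizontal distance between hole0 and thread0 below 0.004 m and z of hole0 in the frame of thread0 between 0.004 and 0.02 m and horizontal distance between hole1 and thread1 below 0.004 m and z of hole1 in the frame of thread1 between 0.004 and 0.02 m and horizontal distance between hole2 and thread2 below 0.004 m and z of hole2 in the frame of thread2 between 0.004 and 0.02 m and contact force between the fingers and cover above 2 N and contact force between cover and machine below 0.1 N and linear speed of cover below 0.02 m/s and angular speed of cover below 0.15 rad/s); the arm keeps its last pose, push and grip.
It fails at once if the cover touches the machine (contact force between cover and machine above 1 N).
It fails at once if the jar of dye is pushed more than 20 mm (distance of dye_jar from where it was at the start of the episode above 0.02 m).
It fails at once if the screwdriver is pushed more than 20 mm (distance of screwdriver from where it was at the start of the episode above 0.02 m).
It fails at once if the screw dish is pushed more than 20 mm (distance of screw_dish from where it was at the start of the episode above 0.02 m).
It also fails if it takes over 50 s, if anything falls off the work surface, if the arm or the gripper's body presses on something with over 40 N, if the wrist force passes 120 N, or if a joint passes its speed limit or range.

ROBOT

A 6-joint arm with a two-finger parallel gripper is mounted at the origin on the work surface. World frame = base frame: x ahead of the robot, y to its left, z up, the work surface at z = 0. Lengths are in m, angles in rad, forces in N, time in s.
With the tool pointing down it reaches from about 0.375 to 0.9 m from the base axis. Payload 3.1 kg.
Tool frame: the origin (TCP) lies between the finger pads; the fingertips stand 11 mm ahead of it and the grasp point (between the pads) lies 8 mm behind it; y points along the fingers, z is the direction in which the jaws open and shut, and the axes are right-handed (so a half turn about y gives the same grasp; the last joint's range is limited). The gripper opens to 87 mm and grips with 3 to 60 N. Pads are 19 mm wide; open, the fingers measure 117 mm over their backs; the gripper's body (75 mm by 190 mm) begins 51 mm behind the grasp point.
Start: joints at [-1.389, 0.527, 1.433, -0, 1.181, -0.178], TCP at [0.221, -0.585, 0.234] pointing down, gripper open.
Joint ranges: [-3.08, 3.08], [-0.75, 2.2], [0.22, 2.44], [-1.43, 4.57], [0, 2.65], [-2.85, 2.85]. Speed limits (rad/s): [2.79, 2.79, 3.14, 3.14, 3.14, 3.14].

INTERFACE

Orientations are given as a unit quaternion [w, x, y, z].
In Python, from station import arm gives the robot as it stands.
- The arm moves only by the shell command python3 -m crank 'ROWS'. ROWS is a JSON object of lists of equal length, an entry for each row: "offset": the shift along the world's x, y, z normalised to -1 to 1, where 1 is 0.15 m, a list of three; "rot": the turn, a rotation vector about the world's x, y, z normalised to -1 to 1, where 1 is 0.08 rad, a list of three; "claw": the opening, from 0 (shut) to 1 (fully open). In form: {"offset": [[x, y, z], ...], "rot": [[rx, ry, rz], ...], "claw": [claw, ...]}. A call has 1 to 20 rows; each row shifts and turns the commanded pose from where the row before left it; what a row does not reach is not made up. A row lasts 1/12 s, in which the tool goes at most 41.7 mm and 7.16 degrees, less where a joint would pass 70% of its speed; a pose out of reach is approached as far as the arm can. A call with a number of a shift or a turn outside -1 to 1 is refused whole. A call with a gripper value outside its range is refused whole. The fingers move at their own pace and stop on an object; the grip force is fixed at half the most. Time passes only in rows, so rows that do not move let the fingers close. It gives the time, the measured TCP pose, the force and the opening at its end, in the units of the state.
- arm.read_state(): the state, without advancing time (a new reading comes with each control period).
- arm.grab_frame(name): name is "side" or "top" or "wrist"; returns a dict with "pixels" (480x640x3 uint8, blue, green, red), "depth" (480x640 float32, m along the optical axis (not along the pixel's ray), 0 where there is no reading), "fx", "fy", "cx", "cy" (pixels), "R" (3x3) and "t" (3): a world point X has camera coordinates R X + t; the wrist camera has in their place "mount" (4x4, takes a point from camera to tool coordinates, whose origin is the TCP and whose axes are the tool frame's). Camera axes: x right, y down, z forward; pixel columns grow to the right and rows downward; lengths in m; the calibration is good to about 2 mm. The wrist camera is an equidistant fisheye: a pixel r from the principal point sees the ray r / f radians off the axis. A picture is of the moment at which its call begins: read the wrist's pose just before it.
- arm.job_done(): hands the job in, once; it reports no verdict.
The state is a dict: "t": time; "q": joint angles; "qvel": joint speeds; "tau": joint torques, N m; "tool_pos": TCP position; "tool_rot": TCP orientation; "ft_force": force on the tool from outside, world axes, zero at the start; "wrist_torque": the same for the moment, N m; "gripper_width": finger opening in m.
Only numpy, scipy, OpenCV 4.12 (cv2) and the standard library are available. Lean on these libraries where they do the work, as an engineer would, in place of code of your own. Each camera call takes 0.05 s, during which the arm holds its last target. There are 200 camera calls.

## Working session

There is one attempt and no reset: what is moved stays moved. The work goes in short steps, Python scripts to look and compute and a shell command to move; the robot and the scene stay as the last step left them, time stands still between calls to the robot, and variables do not carry over. Pictures are saved under pics/ and viewed, about 8 in all and at most 12, crops included, and the job is handed in when it is done.

```bash
mkdir -p pics; ls
python3 - <<'E'
from station import arm
import cv2,numpy as np
s=arm.read_state();print(s)
for n in("top","side"):
    f=arm.grab_frame(n);np.savez(n,**f);cv2.imwrite(f"pics/{n}0.png",f["pixels"]);print(n,f["fx"],f["cx"],f["cy"],f["R"],f["t"])
E
```

```text
pics
{'t': 0.0, 'q': array([-1.38846683e+00,  5.28492108e-01,  1.43389801e+00, -1.82593506e-05,
        1.18140669e+00, -1.78477339e-01]), 'qvel': array([ 0.0007955 , -0.00146207, -0.00145535, -0.00080658, -0.00144889,
       -0.00065741]), 'tau': array([ 1.69291252e-04, -4.40045285e+01, -1.76594263e+01,  6.32893690e-02,
        5.82353398e-02, -1.58233565e-04]), 'tool_pos': array([ 0.220548  , -0.58403161,  0.23255705]), 'tool_rot': array([ 0.12686853, -0.12688348,  0.69640983, -0.69485129]), 'ft_force': array([-0.54406964, -0.19221446, -0.06516218]), 'wrist_torque': array([-0.03990677, -0.05689847, -0.02485388]), 'gripper_width': 0.0872028670604601}
top 453.74357195915763 308.50408771462816 237.79031302938995 [[ 2.24236289e-02 -9.99747306e-01  1.58241111e-03]
 [-9.98023594e-01 -2.24778508e-02 -5.86826452e-02]
 [ 5.87033857e-02 -2.63405764e-04 -9.98275435e-01]] [-0.05122288  0.57264585  0.94171308]
side 475.1820671230376 320.69093531967235 234.15253518186844 [[-0.85549896 -0.5177968   0.00282827]
 [-0.35261563  0.57857096 -0.73547118]
 [ 0.37918827 -0.63019213 -0.6775501 ]] [0.48752995 0.27280521 0.58451992]
```

View pics/top0.png

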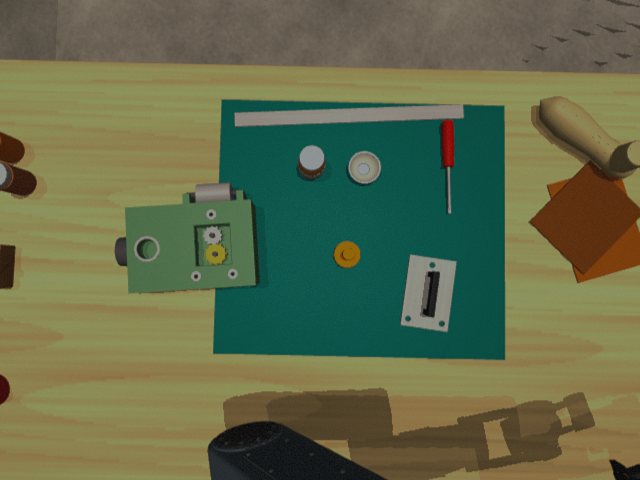

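View pics/side0.png

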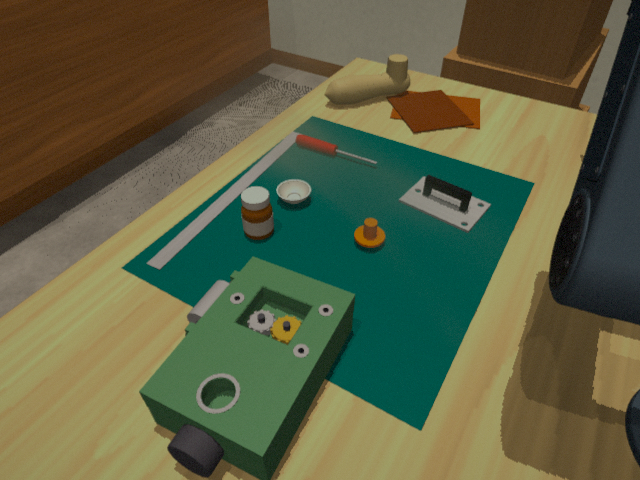

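The top view shows the port at (147,249), the inserts at (211,214), (196,276) and (232,274), the cap at (347,254), and the cover's holes at (432,264), (408,318) and (442,323). In the side view the port is at (218,393), the inserts at (237,298), (326,310) and (301,351), and the cap at (370,235).

```bash
cat > h.py <<'E'
import numpy as np,cv2
def ray(f,p,z):
    d=f["R"].T@np.array([(p[0]-f["cx"])/f["fx"],(p[1]-f["cy"])/f["fy"],1]);o=-f["R"].T@f["t"]
    return o+d*(z-o[2])/d[2]
def blob(mask,seed,r):
    m=np.zeros_like(mask,np.uint8);cv2.circle(m,seed,r,255,-1);m&=mask.astype(np.uint8)*255
    n,l,s,c=cv2.connectedComponentsWithStats(m)
    i=1+np.argmax(s[1:,4]);k=(l==i).astype(np.uint8)
    h=cv2.convexHull(np.argwhere(k)[:,::-1].astype(np.int32)); M=cv2.moments(h)
    return np.array([M["m10"]/M["m00"],M["m01"]/M["m00"]]),s[i,4]
E
python3 - <<'E'
from h import *
F={n:dict(np.load(n+".npz")) for n in("top","side")}
S={"top":dict(port=(147,249),t0=(196,276),t1=(232,274),t2=(211,214)),"side":dict(port=(218,393),t0=(301,351),t1=(326,310),t2=(237,298))}
P={}
for n,f in F.items():
    hsv=cv2.cvtColor(f["pixels"],cv2.COLOR_BGR2HSV);H,Sa,V=cv2.split(hsv)
    for k,p in S[n].items():
        c,a=blob((Sa<70)&(V>90),p,26 if k=="port" and n=="side" else 17 if k=="port" else 11);w=ray(f,c,.08);P[n,k]=w
        print(n,k,c.round(1),a,w.round(4))
    org=(H>8)&(H<25)&(Sa>180)&(V>100)
    for p,r in ([((347,254),20)] if n=="top" else [((370,238),22)]):
        c,a=blob(org,p,r);print(n,"cap",c.round(1),a,ray(f,c,.018).round(4))
    black=(V<60)&(Sa<120)
    c,a=blob(black,(431,294) if n=="top" else (448,193),35);print(n,"handle",c,a,ray(f,c,.045).round(4))
    for q in ([(432,264),(408,318),(442,323)] if n=="top" else [(480,206),(464,223),(418,201)]):
        c,a=blob((H>75)&(H<100)&(Sa>80) if n=="top" else V<100,q,5);print(n,"hole",c,a,ray(f,c,.004).round(4))
    t=P
    m=(P[n,'t0']+P[n,'t1'])/2;d=P[n,'t2']-m;e=P[n,'port']-(m+P[n,'t2'])/2;print("yaw",np.arctan2(d[1],d[0]),np.arctan2(-e[0],e[1]),np.linalg.norm(d),np.linalg.norm(e))
E
```

```text
top port [146.4 248.7] 248 [0.5413 0.2803 0.08  ]
top t0 [195.7 276. ] 88 [0.4899 0.1813 0.08  ]
top t1 [232.  273.5] 92 [0.4963 0.1102 0.08  ]
top t2 [210.8 214. ] 88 [0.6126 0.1561 0.08  ]
top cap [346.6 254. ] 514 [ 0.5412 -0.1194  0.018 ]
top handle [430.81143053 293.60780287] 415 [ 0.4638 -0.2899  0.045 ]
top hole [431.47619048 264.76190476] 17 [ 0.5227 -0.302   0.004 ]
top hole [407.22222222 318.11111111] 18 [ 0.4086 -0.2514  0.004 ]
top hole [440.90666667 323.06666667] 18 [ 0.3998 -0.3228  0.004 ]
yaw 0.0858127984538869 0.08950564092328699 0.11999200335957508 0.12987450403510767
side port [217.9 392.9] 615 [0.5407 0.2818 0.08  ]
side t0 [300.6 350.2] 168 [0.4896 0.1822 0.08  ]
side t1 [325.5 309.8] 136 [0.4955 0.1107 0.08  ]
side t2 [236.8 297.8] 130 [0.612  0.1569 0.08  ]
side cap [369.  235.7] 383 [ 0.5388 -0.1156  0.018 ]
side handle [446.79020735 193.09757798] 638 [ 0.4555 -0.2707  0.045 ]
side hole [480.23809524 204.19047619] 13 [ 0.3988 -0.3257  0.004 ]
side hole [463.8125     223.16666667] 14 [ 0.4079 -0.2537  0.004 ]Traceback (most recent call last):
  File "<stdin>", line 16, in <module>
  File "h.py", line 8, in blob
    i=1+np.argmax(s[1:,4]);k=(l==i).astype(np.uint8)
        ~~~~~~~~~^^^^^^^^^
    return _wrapfunc(a, 'argmax', axis=axis, out=out, **kwds)
    return bound(*args, **kwds)
ValueError: attempt to get argmax of an empty sequence
```

```bash
cat >> h.py <<'E'
from scipy.spatial.transform import Rotation as Ro
def pose(s):
    R=Ro.from_quat(s["tool_rot"],scalar_first=True).as_matrix();return s["tool_pos"],R
E
python3 - <<'E'
from h import *
from station import arm
p,R=pose(arm.read_state());print(p,R.round(3),"jaw yaw",np.arctan2(R[1,2],R[0,2]))
E
python3 -m crank '{"offset":[[0.15,0.21,0],[0.15,0.21,0],[0.15,0.21,0],[0.15,0.21,0],[0.15,0.21,0]],"rot":[[0,0,0],[0,0,0],[0,0,0],[0,0,0],[0,0,0]],"claw":[1,1,1,1,1]}'
```

```text
[ 0.22055404 -0.58408612  0.23265754] [[-0.936 -0.     0.353]
 [-0.353  0.002 -0.936]
 [-0.    -1.    -0.002]] jaw yaw -1.2099663186232694
t: 0.52
tool_pos: [0.3336, -0.4254, 0.2331]
tool_rot: [0.127, -0.127, 0.696, -0.695]
ft_force: [1.0, 0.4, 0.2]
gripper_width: 0.0873
```

```bash
python3 -m crank '{"offset":[[0.15,0.22,0],[0.15,0.22,0],[0.15,0.22,0],[0.15,0.22,0],[0.15,0.22,0],[0.15,0.22,0],[0.15,0.22,0],[0.15,0.22,0],[0.18,0.27,0],[0,0,-0.27],[0,0,-0.22],[0,0,0]],"rot":[[0,0,-1],[0,0,-1],[0,0,-1],[0,0,-1],[0,0,-1],[0,0,-1],[0,0,0],[0,0,0],[0,0,0],[0,0,0],[0,0,0],[0,0,0]],"claw":[1,1,1,1,1,1,1,1,1,1,1,1]}'
python3 - <<'E'
from h import *
from station import arm
p,R=pose(arm.read_state());print(p,"jaw yaw",np.arctan2(R[1,2],R[0,2]))
f=arm.grab_frame("wrist");np.savez("w1",p=p,Rt=R,**f);cv2.imwrite("pics/w1.png",f["pixels"]);print(f["mount"],f["fx"],f["cx"],f["cy"])
E
```

```text
t: 1.52
tool_pos: [0.5321, -0.1254, 0.1543]
tool_rot: [-0.046, 0.037, 0.708, -0.704]
ft_force: [-1.7, 0.9, -0.5]
gripper_width: 0.0872
[ 0.53213548 -0.12542768  0.15432052] jaw yaw -1.6877775663263113
[[-3.41063579e-04  9.69774204e-01  2.44003846e-01 -6.55243276e-02]
 [-7.26143633e-04 -2.44004036e-01  9.69773944e-01 -1.51569907e-01]
 [ 9.99999678e-01  1.53572733e-04  7.87416254e-04 -1.54951009e-04]
 [ 0.00000000e+00  0.00000000e+00  0.00000000e+00  1.00000000e+00]] 371.64829954431775 315.70177447880815 237.41302313068022
```

View pics/w1.png

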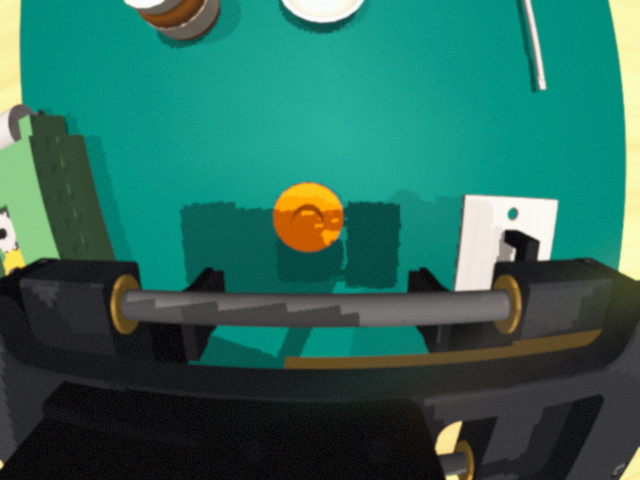

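The wrist view shows the cap's disc at about (308,217), between the fingers and slightly forward of them.

```bash
cat >> h.py <<'E'
def wray(f,c,z,p,R):
    d=np.array([c[0]-f["cx"],c[1]-f["cy"]]);r=np.linalg.norm(d);th=r/f["fx"]
    v=np.array([*(d/max(r,1e-9)*np.sin(th)),np.cos(th)]);M=f["mount"]
    o=p+R@M[:3,3];v=R@M[:3,:3]@v
    return o+v*(z-o[2])/v[2]
E
python3 - <<'E'
from h import *
from station import arm
f=dict(np.load("w1.npz"));p,R=f["p"],f["Rt"]
H,S,V=cv2.split(cv2.cvtColor(f["pixels"],cv2.COLOR_BGR2HSV))
c,a=blob((H>5)&(H<25)&(S>150)&(V>90),(308,217),60);w=wray(f,c,.018,p,R);print(c,a,w)
print("state",arm.read_state()["tool_pos"])
E
```

```text
[307.81306126 216.91135414] 3791 [ 0.54086171 -0.11969803  0.018     ]
state [ 0.53356097 -0.12675737  0.15694981]
```

```bash
python3 -m crank '{"offset":[[0.05,0.045,0],[0,0,-0.2],[0,0,-0.2],[0,0,-0.2],[0,0,0],[0,0,0]],"rot":[[0,0,0],[0,0,0],[0,0,0],[0,0,0],[0,0,0],[0,0,0]],"claw":[1,1,1,1,1,1]}'; python3 -m crank '{"offset":[[0,0,0],[0,0,0]],"rot":[[0,0,0],[0,0,0]],"claw":[1,1]}'
```

```text
t: 2.07
tool_pos: [0.5445, -0.1223, 0.0708]
tool_rot: [-0.042, 0.043, 0.706, -0.706]
ft_force: [0.3, -0.0, -0.3]
gripper_width: 0.0873
t: 2.23
tool_pos: [0.5458, -0.1228, 0.0728]
tool_rot: [0.04, -0.044, -0.705, 0.707]
ft_force: [0.3, 0.1, 0.8]
gripper_width: 0.087
```

```bash
python3 -m crank '{"offset":[[-0.03,0.02,-0.1],[0,0,-0.15],[0,0,0],[0,0,0]],"rot":[[0,0,0],[0,0,0],[0,0,0],[0,0,0]],"claw":[1,1,1,1]}'; python3 -m crank '{"offset":[[0,0,0],[0,0,0]],"rot":[[0,0,0],[0,0,0]],"claw":[1,1]}'
python3 - <<'E'
from station import arm
import numpy as np
a=[]
for i in range(3): f=arm.grab_frame("wrist");a.append(arm.read_state()["tool_pos"])
print(np.array(a))
E
```

```text
t: 2.57
tool_pos: [0.5397, -0.119, 0.0335]
tool_rot: [0.042, -0.042, -0.706, 0.706]
ft_force: [-0.8, 0.6, -0.3]
gripper_width: 0.0873
t: 2.73
tool_pos: [0.5405, -0.1194, 0.0342]
tool_rot: [0.041, -0.043, -0.705, 0.706]
ft_force: [0.5, -0.2, -0.1]
gripper_width: 0.0869
[[ 0.54041244 -0.11926898  0.03403917]
 [ 0.54017419 -0.11919179  0.0338126 ]
 [ 0.53998684 -0.1191065   0.03359095]]
```

Centred at the right height, so I'll close on the knob.

```bash
python3 -m crank '{"offset":[[0,0,0],[0,0,0],[0,0,0],[0,0,0],[0,0,0],[0,0,0],[0,0,0],[0,0,0]],"rot":[[0,0,0],[0,0,0],[0,0,0],[0,0,0],[0,0,0],[0,0,0],[0,0,0],[0,0,0]],"claw":[0,0,0,0,0,0,0,0]}'; python3 -m crank '{"offset":[[0,0,0.2],[0,0,0.27],[0,0,0.27],[0,0,0.2],[0,0,0],[0,0,0]],"rot":[[0,0,0],[0,0,0],[0,0,0],[0,0,0],[0,0,0],[0,0,0]],"claw":[0,0,0,0,0,0]}'
```

```text
t: 3.55
tool_pos: [0.5393, -0.1188, 0.0325]
tool_rot: [-0.042, 0.042, 0.706, -0.706]
ft_force: [-1.1, -0.5, 0.5]
gripper_width: 0.0419
t: 4.05
tool_pos: [0.5404, -0.1193, 0.1756]
tool_rot: [0.04, -0.044, -0.705, 0.706]
ft_force: [0.3, -0.3, 0.0]
gripper_width: 0.0038
```

The fingers are slow (about 1.5 s to close), so I lifted before they had the knob. I'll reopen and look again.

```bash
python3 -m crank '{"offset":[[0,0,0],[0,0,0],[0,0,0],[0,0,0],[0,0,0],[0,0,0],[0,0,0],[0,0,0],[0,0,0],[0,0,0],[0,0,0],[0,0,0],[0,0,0],[0,0,0],[0,0,0]],"rot":[[0,0,0],[0,0,0],[0,0,0],[0,0,0],[0,0,0],[0,0,0],[0,0,0],[0,0,0],[0,0,0],[0,0,0],[0,0,0],[0,0,0],[0,0,0],[0,0,0],[0,0,0]],"claw":[1,1,1,1,1,1,1,1,1,1,1,1,1,1,1]}'
python3 - <<'E'
from h import *
from station import arm
p,R=pose(arm.read_state());f=arm.grab_frame("wrist");cv2.imwrite("pics/w2.png",f["pixels"])
H,S,V=cv2.split(cv2.cvtColor(f["pixels"],cv2.COLOR_BGR2HSV))
m=(H>5)&(H<25)&(S>150)&(V>90)
c,a=blob(m,(308,225),80);w=wray(f,c,.018,p,R);print(p,c,a,w)
f=arm.grab_frame("top");H,S,V=cv2.split(cv2.cvtColor(f["pixels"],cv2.COLOR_BGR2HSV))
E
```

```text
t: 5.3
tool_pos: [0.5393, -0.1188, 0.1736]
tool_rot: [0.042, -0.042, -0.706, 0.706]
ft_force: [0.7, -0.1, 0.2]
gripper_width: 0.0861
[ 0.53928577 -0.11879967  0.17357261] [316.37676554 222.06794794] 3341 [ 0.54080603 -0.11964851  0.018     ]
```

View pics/w2.png

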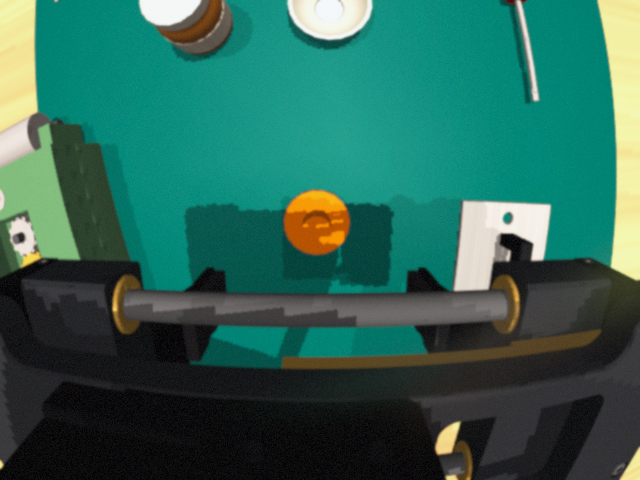

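The cap still stands upright at (316,222), where it was. I'll go down and close for longer.

```bash
python3 -m crank '{"offset":[[0.007,0,-0.2],[0,0,-0.25],[0,0,-0.25],[0,0,-0.14],[0,0,-0.09],[0,0,0],[0,0,0]],"rot":[[0,0,0],[0,0,0],[0,0,0],[0,0,0],[0,0,0],[0,0,0],[0,0,0]],"claw":[1,1,1,1,1,1,1]}'; python3 -m crank '{"offset":[[0,0,0],[0,0,0],[0,0,0],[0,0,0],[0,0,0],[0,0,0],[0,0,0],[0,0,0],[0,0,0],[0,0,0],[0,0,0],[0,0,0],[0,0,0],[0,0,0],[0,0,0],[0,0,0],[0,0,0],[0,0,0]],"rot":[[0,0,0],[0,0,0],[0,0,0],[0,0,0],[0,0,0],[0,0,0],[0,0,0],[0,0,0],[0,0,0],[0,0,0],[0,0,0],[0,0,0],[0,0,0],[0,0,0],[0,0,0],[0,0,0],[0,0,0],[0,0,0]],"claw":[0,0,0,0,0,0,0,0,0,0,0,0,0,0,0,0,0,0]}'
```

```text
t: 5.98
tool_pos: [0.54, -0.1187, 0.0334]
tool_rot: [-0.043, 0.042, 0.706, -0.706]
ft_force: [0.1, 0.5, 0.5]
gripper_width: 0.087
t: 7.48
tool_pos: [0.5403, -0.1188, 0.034]
tool_rot: [-0.042, 0.042, 0.706, -0.706]
ft_force: [0.5, 0.6, -0.9]
gripper_width: 0.0233
```

```bash
python3 -m crank '{"offset":[[0,0,0.2],[0,0,0.25],[0,0,0.25],[0,0,0.2],[0,0.2,0],[0,0.25,0],[0,0.25,0],[0,0.25,0],[0,0.25,0],[0,0.25,0],[0,0.25,0],[0,0.25,0],[0,0.25,0],[0,0.25,0],[0,0.22,0],[0,0,0],[0,0,0],[0,0,0]],"rot":[[0,0,0],[0,0,0],[0,0,0],[0,0,0],[0,0,0],[0,0,0],[0,0,0],[0,0,0],[0,0,0],[0,0,0],[0,0,0],[0,0,0],[0,0,0],[0,0,0],[0,0,0],[0,0,0],[0,0,0],[0,0,0]],"claw":[0,0,0,0,0,0,0,0,0,0,0,0,0,0,0,0,0,0]}'
python3 - <<'E'
from h import *
from station import arm
p,R=pose(arm.read_state());f=arm.grab_frame("wrist");cv2.imwrite("pics/w3.png",f["pixels"]);np.savez("w3",p=p,Rt=R,**f)
H,S,V=cv2.split(cv2.cvtColor(f["pixels"],cv2.COLOR_BGR2HSV))
m=(H>5)&(H<25)&(S>150)&(V>90)
c,a=blob(m,(316,250),90);print(p,c,a,"cap",wray(f,c,p[2]-.017,p,R),arm.read_state()["gripper_width"])
E
```

```text
t: 8.98
tool_pos: [0.5395, 0.2814, 0.1685]
tool_rot: [0.042, -0.041, -0.705, 0.706]
ft_force: [0.5, -1.0, -1.4]
gripper_width: 0.0236
[0.53950307 0.28139148 0.16851593] [315.63003003 263.51113841] 5132 cap [0.54969316 0.28020533 0.15151593] 0.02317584144107649
```

View pics/w3.png

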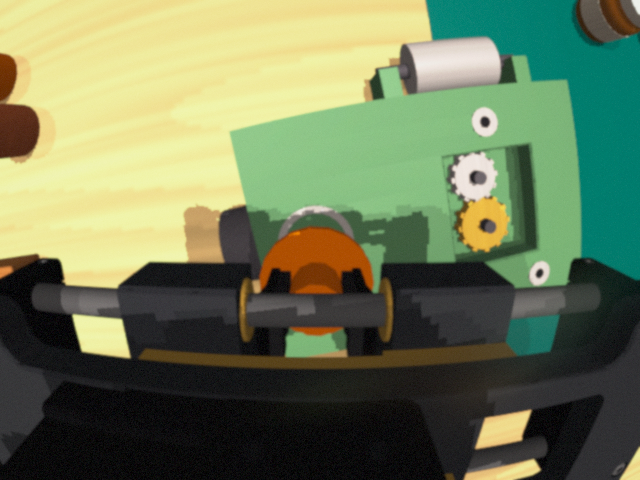

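The cap hangs level in the jaws with its disc at (316,285), and the port's far rim shows just behind it at (316,212). Inserts 2 and 1 show at (485,121) and (540,272). I'll check the machine and cap positions from this view.

Run:
```python
from h import *
f=dict(np.load("w3.npz"));p,R=f["p"],f["Rt"]
H,S,V=cv2.split(cv2.cvtColor(f["pixels"],cv2.COLOR_BGR2HSV))
for k,q in(("t2",(485,121)),("t1",(540,272))):
    c,a=blob((S<60)&(V>110),q,16);print(k,c,a,wray(f,c,.08,p,R).round(4))
m=((H>5)&(H<25)&(S>150)&(V>90))
E_=[]
for x in range(270,364,6):
    y=np.where(m[200:260,x])[0]
    if len(y): E_.append(wray(f,(x,200+y[0]),p[2]-.015,p,R)[:2])
E_=np.array(E_);A=np.c_[2*E_,np.ones(len(E_))];s=np.linalg.lstsq(A,(E_**2).sum(1),rcond=None)[0]
print("disc fit",s[:2],np.sqrt(s[2]+s[:2]@s[:2]))
t=np.array([0,0]);from scipy.optimize import least_squares
print(least_squares(lambda v:np.linalg.norm(E_-v,axis=1)-.028,p[:2]).x)
```

```text
t2 [484.17639114 121.41356024] 582 [0.612  0.1567 0.08  ]
t1 [538.70747475 273.03555556] 395 [0.4951 0.1102 0.08  ]
disc fit [0.54167743 0.28103829] 0.026553012410194844
[0.54005507 0.28119435]
```

```bash
python3 -m crank '{"offset":[[0.005,0,-0.1],[0,0,-0.2],[0,0,-0.06],[0,0,-0.02],[0,0,-0.02],[0,0,0]],"rot":[[0,0,0],[0,0,0],[0,0,0],[0,0,0],[0,0,0],[0,0,0]],"claw":[0,0,0,0,0,0]}';python3 -m crank '{"offset":[[0,0,-0.015],[0,0,-0.015],[0,0,-0.01],[0,0,0]],"rot":[[0,0,0],[0,0,0],[0,0,0],[0,0,0]],"claw":[0,0,0,0]}'
```

```text
t: 9.53
tool_pos: [0.5415, 0.2811, 0.1092]
tool_rot: [-0.042, 0.043, 0.706, -0.706]
ft_force: [0.1, 0.8, -1.4]
gripper_width: 0.0231
t: 9.87
tool_pos: [0.5411, 0.2818, 0.1032]
tool_rot: [-0.042, 0.042, 0.706, -0.706]
ft_force: [-0.6, 0.1, -1.3]
gripper_width: 0.0229
```

Spigot is in without resistance. Now I'll seat it.

```bash
python3 -m crank '{"offset":[[0,0,-0.01],[0,0,-0.01],[0,0,0],[0,0,0]],"rot":[[0,0,0],[0,0,0],[0,0,0],[0,0,0]],"claw":[0,0,0,0]}'; python3 -m crank '{"offset":[[0,0,-0.01],[0,0,-0.01],[0,0,0],[0,0,0]],"rot":[[0,0,0],[0,0,0],[0,0,0],[0,0,0]],"claw":[0,0,0,0]}'
```

```text
t: 10.2
tool_pos: [0.5414, 0.2818, 0.1019]
tool_rot: [-0.042, 0.042, 0.706, -0.706]
ft_force: [-1.6, -1.6, 8.4]
gripper_width: 0.0234
t: 10.53
tool_pos: [0.5414, 0.2817, 0.1016]
tool_rot: [-0.041, 0.043, 0.706, -0.706]
ft_force: [-5.7, -3.3, 23.1]
gripper_width: 0.0235
```

```bash
python3 -m crank '{"offset":[[0,0,0.01],[0,0,0],[0,0,0],[0,0,0],[0,0,0],[0,0,0],[0,0,0],[0,0,0],[0,0,0],[0,0,0],[0,0,0],[0,0,0],[0,0,0.2],[0,0,0.27],[0,0,0],[0,0,0]],"rot":[[0,0,0],[0,0,0],[0,0,0],[0,0,0],[0,0,0],[0,0,0],[0,0,0],[0,0,0],[0,0,0],[0,0,0],[0,0,0],[0,0,0],[0,0,0],[0,0,0],[0,0,0],[0,0,0]],"claw":[1,1,1,1,1,1,1,1,1,1,1,1,1,1,1,1]}'
python3 - <<'E'
from h import *
from station import arm
p,R=pose(arm.read_state());f=arm.grab_frame("wrist");np.savez("w4",p=p,Rt=R,**f)
s=arm.grab_frame("side");cv2.imwrite("pics/w4.png",np.hstack([f["pixels"][100:400,150:550],s["pixels"][240:480,100:400].repeat(1,0) if 0 else cv2.resize(s["pixels"][240:480,100:400],(375,300))]))
H,S,V=cv2.split(cv2.cvtColor(f["pixels"],cv2.COLOR_BGR2HSV))
c,a=blob((H>5)&(H<25)&(S>150)&(V>90),(315,235),60);print(p,c,a,"cap",wray(f,c,.086,p,R))
E
```

```text
t: 11.87
tool_pos: [0.543, 0.2823, 0.1719]
tool_rot: [-0.04, 0.044, 0.707, -0.705]
ft_force: [-0.3, -0.5, -1.0]
gripper_width: 0.0869
[0.54303196 0.28232871 0.17188875] [317.25928388 247.44436002] 5305 cap [0.54238042 0.28155599 0.086     ]
```

View pics/w4.png

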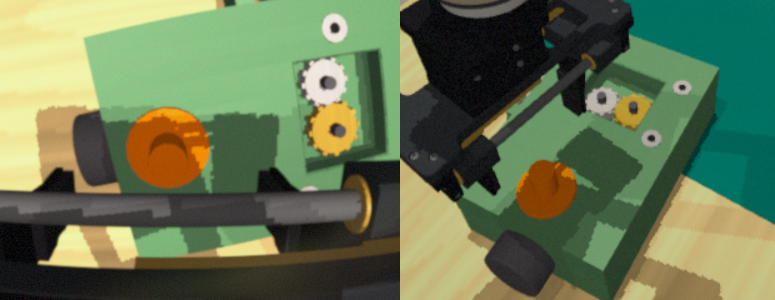

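The cap lies flat in the port: disc centre in the wrist crop at (168,147), released, upright in the side crop at (545,188). Now to the cover.

```bash
python3 -m crank '{"offset":[[0,0,0.1],[-0.033,-0.24,0],[-0.033,-0.24,0],[-0.033,-0.24,0],[-0.033,-0.24,0],[-0.033,-0.24,0],[-0.033,-0.24,0],[-0.033,-0.24,0],[-0.033,-0.24,0],[-0.033,-0.24,0],[-0.033,-0.24,0],[-0.033,-0.24,0],[-0.033,-0.24,0],[-0.033,-0.24,0],[-0.033,-0.24,0],[-0.033,-0.24,0],[-0.033,-0.24,0],[0,0,0],[0,0,0],[0,0,0]],"rot":[[0,0,0],[0,0,0],[0,0,0],[0,0,0],[0,0,0],[0,0,0],[0,0,0],[0,0,0],[0,0,0],[0,0,0],[0,0,0],[0,0,0],[0,0,0],[0,0,0],[0,0,0],[0,0,0],[0,0,0],[0,0,0],[0,0,0],[0,0,0]],"claw":[1,1,1,1,1,1,1,1,1,1,1,1,1,1,1,1,1,1,1,1]}'
python3 - <<'E'
from h import *
from station import arm
p,R=pose(arm.read_state());print(p,"jaw",np.arctan2(R[1,2],R[0,2]));f=arm.grab_frame("wrist");cv2.imwrite("pics/w5.png",f["pixels"]);np.savez("w5",p=p,Rt=R,**f)
E
```

```text
t: 13.63
tool_pos: [0.4607, -0.2931, 0.1826]
tool_rot: [-0.043, 0.041, 0.707, -0.705]
ft_force: [0.1, 0.5, -0.8]
gripper_width: 0.0868
[ 0.46072003 -0.293129    0.18255786] jaw -1.690764097538877
```

View pics/w5.png

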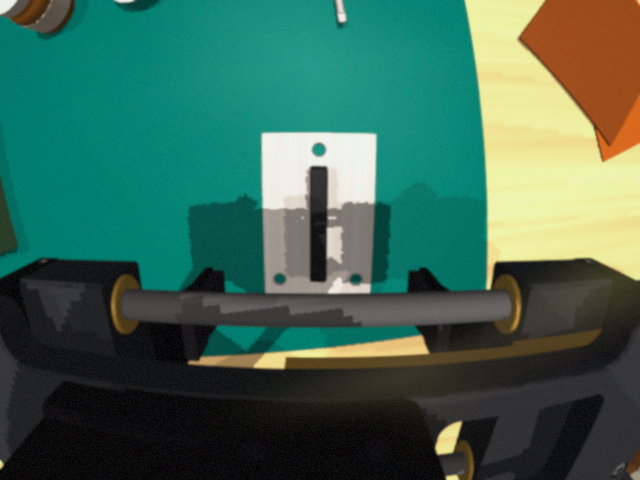

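The cover lies square between the fingers, with its holes at (319,149), (280,279) and (356,279) and the handle bar from (318,167) to (318,280).

Run:
```python
from h import *
f=dict(np.load("w5.npz"));p,R=f["p"],f["Rt"]
H,S,V=cv2.split(cv2.cvtColor(f["pixels"],cv2.COLOR_BGR2HSV))
W=[]
for q in((319,149),(280,279),(356,279)):
    c,a=blob((H>70)&(H<100)&(S>90),q,9);w=wray(f,c,.003,p,R);W.append(w);print(c,a,w.round(4))
m=(W[1]+W[2])/2;d=W[0]-m;print("centre",(m+W[0])/2,"yaw",np.arctan2(d[1],d[0]),np.linalg.norm(d))
k=np.zeros_like(V);k[160:286,295:345]=(V[160:286,295:345]<50)*1
ys=np.arange(180,270,10);
for y in (180,220,260):
    x=np.where(k[y])[0];print(y,x.min(),x.max(),wray(f,(x.mean(),y),.048,p,R).round(4))
```

```text
[318.46464646 149.45791246] 112 [ 0.5217 -0.3025  0.003 ]
[279.42857143 278.12885154] 71 [ 0.4069 -0.2514  0.003 ]
[355.34180791 278.78248588] 70 [ 0.3976 -0.3232  0.003 ]
centre [ 0.46200064 -0.29490458  0.003     ] yaw -0.12642070419407095 0.12044458367796515
180 311 311 [ 0.4996 -0.2938  0.048 ]
220 311 326 [ 0.4677 -0.2959  0.048 ]
260 311 325 [ 0.435  -0.2916  0.048 ]
```

```bash
python3 -m crank '{"offset":[[0.013,-0.01,-0.2],[0,0,-0.25],[0,0,-0.25],[0,0,-0.15],[0,0,-0.1],[0,0,-0.05],[0,0,0],[0,0,0]],"rot":[[0,0,-0.06],[0,0,0],[0,0,0],[0,0,0],[0,0,0],[0,0,0],[0,0,0],[0,0,0]],"claw":[1,1,1,1,1,1,1,1]}'
```

```text
t: 14.35
tool_pos: [0.4642, -0.2949, 0.0343]
tool_rot: [-0.043, 0.043, 0.706, -0.706]
ft_force: [-0.1, 0.1, 0.2]
gripper_width: 0.087
```

```bash
python3 -m crank '{"offset":[[0,0,-0.013],[0,0,0],[0,0,0],[0,0,0],[0,0,0],[0,0,0],[0,0,0],[0,0,0],[0,0,0],[0,0,0],[0,0,0],[0,0,0],[0,0,0],[0,0,0],[0,0,0],[0,0,0],[0,0,0],[0,0,0],[0,0,0],[0,0,0]],"rot":[[0,0,0],[0,0,0],[0,0,0],[0,0,0],[0,0,0],[0,0,0],[0,0,0],[0,0,0],[0,0,0],[0,0,0],[0,0,0],[0,0,0],[0,0,0],[0,0,0],[0,0,0],[0,0,0],[0,0,0],[0,0,0],[0,0,0],[0,0,0]],"claw":[0,0,0,0,0,0,0,0,0,0,0,0,0,0,0,0,0,0,0,0]}'
```

```text
t: 16.02
tool_pos: [0.4638, -0.2957, 0.0321]
tool_rot: [-0.044, 0.044, 0.706, -0.706]
ft_force: [0.6, 1.1, -0.2]
gripper_width: 0.0137
```

```bash
python3 -m crank '{"offset":[[0,0,0.1],[0,0,0.2],[0,0,0.25],[0,0,0.25],[0,0,0.2],[0.04,0.17,0],[0.05,0.25,0],[0.05,0.25,0],[0.05,0.25,0],[0.05,0.25,0],[0.05,0.25,0],[0.05,0.25,0],[0.05,0.25,0],[0.05,0.25,0],[0.05,0.25,0],[0.05,0.25,0],[0.05,0.22,0],[0.005,0.09,0],[0,0,0],[0,0,0]],"rot":[[0,0,0],[0,0,0],[0,0,0],[0,0,0],[0,0,0],[0,0,0],[0,0,0.3],[0,0,0.3],[0,0,0.3],[0,0,0.3],[0,0,0.3],[0,0,0.3],[0,0,0.3],[0,0,0.3],[0,0,0.25],[0,0,0],[0,0,0],[0,0,0],[0,0,0],[0,0,0]],"claw":[0,0,0,0,0,0,0,0,0,0,0,0,0,0,0,0,0,0,0,0]}'
python3 - <<'E'
from h import *
from station import arm
p,R=pose(arm.read_state());print(p,"jaw",np.arctan2(R[1,2],R[0,2]));f=arm.grab_frame("wrist");np.savez("w6",p=p,Rt=R,**f)
s=arm.grab_frame("side");np.savez("s6",**s);cv2.imwrite("pics/w6.png",np.hstack([f["pixels"][50:450,130:510],cv2.resize(s["pixels"][200:480,100:380],(400,400))]))
t=arm.grab_frame("top");np.savez("t6",**t)
E
```

```text
t: 17.68
tool_pos: [0.5522, 0.1514, 0.1814]
tool_rot: [-0.031, 0.033, -0.706, 0.707]
ft_force: [-0.1, 0.1, -2.9]
gripper_width: 0.0138
[0.55224614 0.15139028 0.18141541] jaw -1.4805154295862653
```

View pics/w6.png

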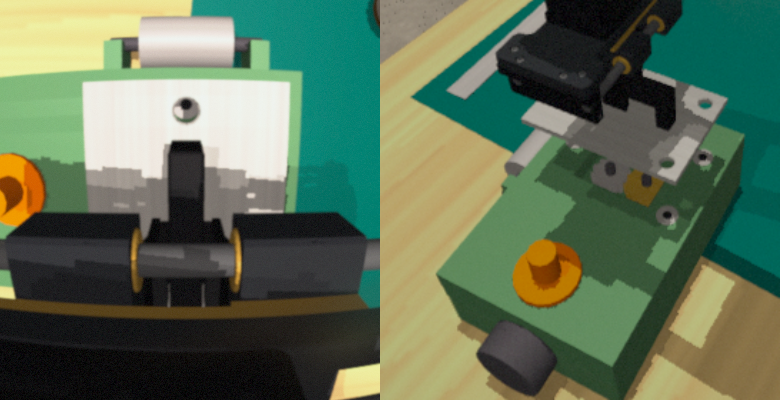

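In the wrist crop, hole 2 is at (186,108) with its insert showing through it. In the side crop, holes 1 and 0 are at (705,102) and (667,163), above inserts 1 and 0 at (703,157) and (667,214). The cap is still home.

Run:
```python
from h import *
f=dict(np.load("w6.npz"));p,R=f["p"],f["Rt"]
g=cv2.cvtColor(f["pixels"],cv2.COLOR_BGR2GRAY)
zt=p[2]-.0325+.006
# hole2 in wrist: circle outline against white plate
H,S,V=cv2.split(cv2.cvtColor(f["pixels"],cv2.COLOR_BGR2HSV))
c,a=blob(V<170,(316,159),17);print("w hole2",c,a,wray(f,c,zt,p,R).round(4))
cv2.imwrite("pics/x.png",f["pixels"][130:190,280:350])
s=dict(np.load("s6.npz"));H,S,V=cv2.split(cv2.cvtColor(s["pixels"],cv2.COLOR_BGR2HSV))
for k,q in(("h1",(327,271)),("h0",(301,314))):
    c,a=blob((S>40),q,7);print("side",k,c,a,ray(s,c,zt).round(4))
for k,q in(("t1",(326,310)),("t0",(301,351))):
    c,a=blob((S<70)&(V>60),q,10);print("side",k,c,a,ray(s,c,.08).round(4))
y=.0875;Rm=np.array([[np.cos(y),-np.sin(y)],[np.sin(y),np.cos(y)]])
for n,v in(("0",(-.06,.036)),("1",(-.06,-.036)),("2",(.06,0))):print("want",n,(np.array([.5525,.1513])+Rm@v).round(4))
d=s["depth"];print("plate z:")
for q in((310,290),(290,280),(335,285)):
    Z=d[q[1],q[0]];X=s["R"].T@(np.array([(q[0]-s["cx"])/s["fx"]*Z,(q[1]-s["cy"])/s["fy"]*Z,Z])-s["t"]);print(X.round(4),zt)
print((cv2.resize(V[300:330,290:315],None,fx=1,fy=1)[::2]).tolist() if 0 else "")
```

```text
w hole2 [316.22013236 160.23162661] 420 [0.6106 0.1566 0.1549]
side h1 [327.48062016 273.28682171] 29 [0.4933 0.111  0.1549]
side h0 [300.46428571 314.5       ] 34 [0.4871 0.1828 0.1549]
side t1 [324.46216216 308.79279279] 167 [0.4976 0.1099 0.08  ]
side t0 [300.64400378 350.18319169] 166 [0.4895 0.1822 0.08  ]
want 0 [0.4896 0.1819]
want 1 [0.4959 0.1102]
want 2 [0.6123 0.1565]
plate z:
[0.4968 0.1465 0.1561] 0.15491541020123056
[0.5271 0.1448 0.155 ] 0.15491541020123056
[0.5395 0.0046 0.0017] 0.15491541020123056
```

Cover sits ~2 mm too far toward -x; I'll correct that and lower gently.

```bash
python3 -m crank '{"offset":[[0.013,-0.003,0],[0,0,-0.1],[0,0,-0.12],[0,0,-0.07],[0,0,-0.03],[0,0,-0.02],[0,0,0],[0,0,0],[0,0,0]],"rot":[[0,0,0],[0,0,0],[0,0,0],[0,0,0],[0,0,0],[0,0,0],[0,0,0],[0,0,0],[0,0,0]],"claw":[0,0,0,0,0,0,0,0,0]}'
cat > chk.py <<'E'
from h import *
from station import arm
import sys
p,R=pose(arm.read_state());print(p,"jaw",np.arctan2(R[1,2],R[0,2]));f=arm.grab_frame("wrist")
s=arm.grab_frame("side");t=arm.grab_frame("top")
zt=p[2]-.0325+.006
H,S,V=cv2.split(cv2.cvtColor(f["pixels"],cv2.COLOR_BGR2HSV))
c,a=blob(V<170,(316,161),17);print("w hole2",c,a,wray(f,c,zt,p,R).round(4))
H,S,V=cv2.split(cv2.cvtColor(s["pixels"],cv2.COLOR_BGR2HSV))
for k,v in(("h0",(.4896,.1819)),("h1",(.4959,.1102)),("h2",(.6123,.1565))):
    q=s["R"]@np.array([*v,zt])+s["t"];q=(q[:2]/q[2]*s["fx"]+[s["cx"],s["cy"]]);print(k,"expected px",q.round(1),"want",v)
    if k!="h2":
        m=(V<np.percentile(V[int(q[1])-12:int(q[1])+13,int(q[0])-12:int(q[0])+13],65)*.8)|(S>60);c,a=blob(m,tuple(int(round(x)) for x in q),8);print("side",c,a,ray(s,c,zt).round(4))
for q in((310,310),(290,310),(300,300)):
    Z=s["depth"][q[1],q[0]];X=s["R"].T@(np.array([(q[0]-s["cx"])/s["fx"]*Z,(q[1]-s["cy"])/s["fy"]*Z,Z])-s["t"]);print("plate",X.round(4),"model",zt.round(4))
cv2.imwrite("pics/%s.png"%sys.argv[1],np.hstack([cv2.resize(f["pixels"][110:210,266:366],(390,390)),cv2.resize(s["pixels"][250:370,220:340],(390,390))]))
E
python3 chk.py w7
```

```text
t: 18.58
tool_pos: [0.5557, 0.1507, 0.1319]
tool_rot: [0.032, -0.031, 0.706, -0.706]
ft_force: [0.2, -0.6, -3.5]
gripper_width: 0.0139
[0.55570119 0.15074221 0.13185151] jaw -1.482821291017439
w hole2 [313.46333333 162.76333333] 168 [0.6128 0.157  0.1054]
h0 expected px [300.2 338.2] want (0.4896, 0.1819)
side [297.74074074 336.57004831] 100 [0.4935 0.1814 0.1054]
h1 expected px [325.6 297.5] want (0.4959, 0.1102)
side [324.5        296.56018519] 46 [0.498  0.1096 0.1054]
h2 expected px [234.7 285.6] want (0.6123, 0.1565)
plate [0.5021 0.1392 0.1062] model 0.1054
plate [0.5247 0.1521 0.1053] model 0.1054
plate [0.5067 0.1543 0.1391] model 0.1054
```

View pics/w7.png

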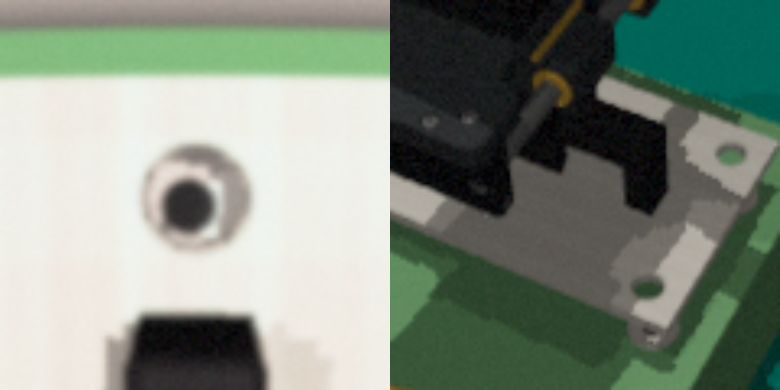

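Hole 2 in the wrist crop is at (196,197), full frame (316.3,160.5), with the thread at (188,206), full frame (314.2,162.8). Holes 0 and 1 in the side crop, (648,287) and (732,154), map to (299.4,338.3) and (325.2,297.4), within 1 px of what I expected.

```bash
python3 -m crank '{"offset":[[0,0,-0.03],[0,0,-0.025],[0,0,0],[0,0,0],[0,0,0],[0,0,0]],"rot":[[0,0,0],[0,0,0],[0,0,0],[0,0,0],[0,0,0],[0,0,0]],"claw":[0,0,0,0,0,0]}'
python3 chk.py w8
python3 - <<'E'
from h import *
from station import arm
w=dict(np.load("w6.npz"));p,R=pose(arm.read_state());p0=np.array([.5549,.1507,.1315])
print("h2 w7",wray(w,(316.3,160.5),.1054,p0,R),"thread",wray(w,(314.2,162.8),.08,p0,R))
s=dict(np.load("s6.npz"));print("h0",ray(s,(299.4,338.3),.1054),"h1",ray(s,(325.2,297.4),.1054));print(p)
E
```

```text
t: 19.23
tool_pos: [0.5551, 0.1508, 0.1228]
tool_rot: [0.031, -0.031, 0.706, -0.706]
ft_force: [0.2, 0.2, -2.7]
gripper_width: 0.0137
[0.55509399 0.15076438 0.12283938] jaw -1.4827938973341235
w hole2 [317.0627558  159.38153706] 281 [0.614  0.1555 0.0963]
h0 expected px [300.4 342.5] want (0.4896, 0.1819)
side [298.20704846 340.47577093] 113 [0.4935 0.1808 0.0963]
h1 expected px [325.5 301.8] want (0.4959, 0.1102)
side [324.83150183 301.44322344] 53 [0.497  0.1101 0.0963]
h2 expected px [235.5 289.9] want (0.6123, 0.1565)
plate [0.5062 0.133  0.0968] model 0.0963
plate [0.529  0.1464 0.0962] model 0.0963
plate [0.5074 0.1534 0.1377] model 0.0963
h2 w7 [0.61320998 0.15572001 0.1054    ] thread [0.61086174 0.15660256 0.08      ]
h0 [0.49033172 0.18253581 0.1054    ] h1 [0.49642128 0.11036179 0.1054    ]
[0.55511989 0.15072603 0.12293629]
```

View pics/w8.png

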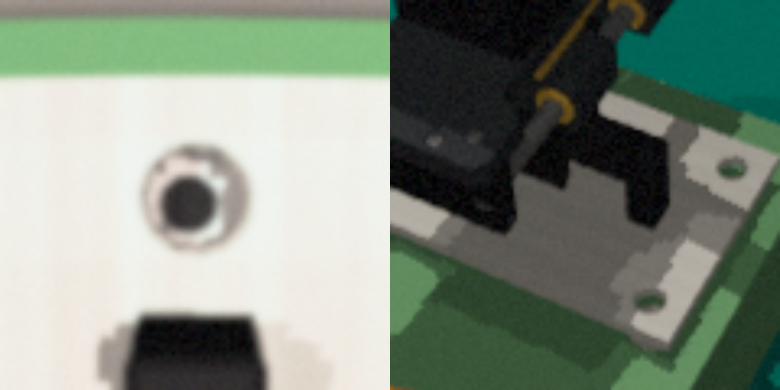

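In the final-height view, hole 2 is about 1–2 mm to +x of its thread, and holes 0 and 1 are within 1 mm (side pixels (300,342.3) and (324.9,301.7), against (300.4,342.5) and (325.5,301.8) expected). One small nudge, then settle.

```bash
python3 -m crank '{"offset":[[-0.007,0.003,0],[0,0,0],[0,0,0],[0,0,0],[0,0,0],[0,0,0],[0,0,0],[0,0,0]],"rot":[[0,0,0],[0,0,0],[0,0,0],[0,0,0],[0,0,0],[0,0,0],[0,0,0],[0,0,0]],"claw":[0,0,0,0,0,0,0,0]}'
python3 chk.py w9
python3 - <<'E'
from h import *
from station import arm
s=arm.read_state();p,R=pose(s);print(p,s["ft_force"],abs(s["qvel"]).max(),R[:,1])
f=arm.grab_frame("wrist");im=cv2.GaussianBlur(f["pixels"],(0,0),.7);H,S,V=cv2.split(cv2.cvtColor(im,cv2.COLOR_BGR2HSV))
c,a=blob(V<90,(315,162),9);t=wray(f,c,.08,p,R)
c2,a2=blob(V<200,(316,161),16);h=wray(f,c2,p[2]-.0265,p,R);print("thread2",c,a,t,"hole2",c2,a2,h,"diff mm",(h-t)[:2]*1000)
E
```

```text
t: 20.05
tool_pos: [0.554, 0.1512, 0.1228]
tool_rot: [-0.031, 0.031, -0.706, 0.706]
ft_force: [-0.2, -0.2, -4.3]
gripper_width: 0.0136
[0.55398171 0.15118543 0.12284072] jaw -1.482773440488402
w hole2 [317.45603577 158.48931942] 299 [0.6133 0.1557 0.0963]
h0 expected px [300.4 342.5] want (0.4896, 0.1819)
side [298.4047619  340.91005291] 124 [0.4929 0.1812 0.0963]
h1 expected px [325.5 301.8] want (0.4959, 0.1102)
side [325.57575758 301.95833333] 54 [0.4957 0.1104 0.0963]
h2 expected px [235.5 289.9] want (0.6123, 0.1565)
plate [0.5059 0.1334 0.0973] model 0.0963
plate [0.529  0.1464 0.0962] model 0.0963
plate [0.5072 0.1536 0.138 ] model 0.0963
[0.55395952 0.15119953 0.12283495] [ 0.30514105  0.17624026 -2.64672292] 0.0013588991864171831 [-6.50479063e-05  4.28250858e-05 -9.99999997e-01]
thread2 [314.72195893 159.56398104] 119 [0.61201935 0.15698626 0.08      ] hole2 [317.58352941 158.64823529] 404 [0.61318613 0.15568799 0.09633495] diff mm [ 1.16678641 -1.2982675 ]
```

```bash
python3 -c "
from station import arm
print(arm.job_done())"
```

```text
the job is handed in; nothing more can be done
None
```

The cap is seated and released in the oil port, and the arm is holding the cover level and still over the gearbox opening. I handed the job in at about 20 s, and it returned no verdict.

- **Cap:** I pushed it down until it stopped at about 23 N, at the height where the disc rests on the rim. Pictures after I let go show it upright in the port.
- **Height:** the cover's underside is about 10 mm above the machine (10–11 mm by the side camera's depth). The wrist force is about the cover's weight, so it shows no contact with the machine.
- **Hole alignment:** hole 1 is within 0.5 mm of its thread. Hole 2 is off by about 1.2 mm in x and 1.3 mm in y. The limit is 4 mm.
- **Check that disagreed:** the automatic mask put hole 0 about 3.4 mm off. I think it merged the hole with the dark shadow beside it, because its area was twice that of hole 1. Reading the picture by eye before the last 1 mm nudge put it within about 1 mm, and I did not re-read hole 0 by eye after the nudge.
- **Grasp slip-up:** on the first try at the cap I lifted before the slow fingers had closed. The cap was not disturbed, and the second grasp held.
- **Bystanders:** I planned the moves clear of the jar, screwdriver and dish, but did not measure their positions again at the end.

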